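# Tip the white plate up against its drying rest

## Task

Set the white plate up to drain: slide it flat along the bench until its far long edge lies flush along the foot of the grey plate rest, then tip it up about that edge - which stays down on the bench at the rest the whole time - until it stands on its long edge, leaning back flat against the rest (not just balanced upright) and roughly central on it. Let go of it and leave the bottles, the timer and the roll of tape where they stand.

Things in the scene. Friction and masses are not known exactly. Their poses are not given: they have to be found in the camera images.
- plate: Loose white plastic plate, 110 (x) x 160 (y) x 14 (z) mm, 0.26 kg, lying flat 20 to 55 mm short of the rest, too wide to grip. Origin: centre of its underside; z up as it lies, +x to the edge nearest the rest. The near long edge is bevelled underneath (9 mm, 45 degrees): only its upper 5 mm is straight, and a low fingertip reaches below it. Standing against the rest, z points 8 degrees below level, 98 degrees from vertical.
- plate_far (a point): Middle of the lower arris of the plate's far long edge (the pivot edge, nearest the rest), at (55, 0, 0) mm in the plate's frame. When the plate stands, this arris is 2 mm above the bench, about 14 mm in front of the foot of the rest.
- plate_near (a point): Middle of the lower corner of the straight face of the plate's near long edge, above the bevel (the edge to push and lift; it ends on top), at (-55, 0, 9) mm in the plate's frame.
- rest: Plate rest screwed to the bench (it does not move): grey painted panel 220 mm wide (along y) and 115 mm high, leaning back 8 degrees (0.14 rad) away from the robot, braced behind. Origin: middle of the foot of its front face, at bench level; its x axis points level away from the robot into the panel, y along the panel, z up. Bare bench lies in front of it.
- bottle_a: White sample bottle, 40 mm wide, 85 mm high, beside the left end of the rest; origin under its centre. Leave standing.
- bottle_b: White sample bottle with red cap, 36 mm wide, 70 mm high, to the right of the plate; origin under its centre. Leave standing.
- timer_0: Bench timer, 18 x 66 x 66 mm, to the left of the plate; origin under its centre. Leave standing.
- tape_0: Grey roll of duct tape, 107 mm wide, 48 mm high, lying beside the right end of the rest; origin under its centre. Leave alone.

How it is judged:
On the way, in this order (a step that is already met when the one before it is completed fails the run):
1. the plate, still lying flat, has been slid until its far edge is flush along the foot of the rest (x of plate_far in the frame of rest above -0.006 m and angle between the y axis of plate and the y axis of rest, either way round below 0.06 rad and angle between plate's own z axis and vertical below 0.12 rad and y of plate_far in the frame of rest between -0.035 and 0.035 m), for 0.1 s.
2. the plate is part way up, its far edge still down on the bench at the rest (angle between plate's own z axis and vertical between 0.5 and 1.2 rad and height (world z) of plate_far below 0.015 m and x of plate_far in the frame of rest above -0.03 m), for 0.1 s.
At the end, for the whole second after the job is handed in: The plate stands on its long edge on the bench, leaning flat against the rest (its normal 94 to 102 degrees from vertical, parallel to the rest within 0.08 rad, lower arris within 25 mm of the foot of the rest), its middle within 35 mm of the middle of the rest, at rest and released (angle between plate's own z axis and vertical between 1.64 and 1.78 rad and height (world z) of plate_near above 0.095 m and height (world z) of plate_far below 0.01 m and x of plate_far in the frame of rest between -0.025 and 0 m and angle between the y axis of plate and the y axis of rest, either way round below 0.08 rad and linear speed of plate below 0.02 m/s and angular speed of plate below 0.1 rad/s and y of plate_far in the frame of rest between -0.035 and 0.035 m); the robot touches nothing.
It fails at once if the plate's far edge was lifted off the bench by more than 20 mm (height (world z) of plate_far above 0.02 m).
It fails at once if the left bottle was shifted by more than 25 mm or knocked over (distance of bottle_a from where it was at the start of the episode above 0.025 m or angle between bottle_a's own z axis and vertical above 0.5 rad).
It fails at once if the red-capped bottle was shifted by more than 25 mm or knocked over (distance of bottle_b from where it was at the start of the episode above 0.025 m or angle between bottle_b's own z axis and vertical above 0.5 rad).
It fails at once if the timer was shifted by more than 25 mm or knocked over (distance of timer_0 from where it was at the start of the episode above 0.025 m or angle between timer_0's own z axis and vertical above 0.5 rad).
It fails at once if the tape roll was shifted by more than 25 mm or knocked over (distance of tape_0 from where it was at the start of the episode above 0.025 m or angle between tape_0's own z axis and vertical above 0.5 rad).
It also fails if it takes over 62 s, if anything falls off the work surface, if the arm or the gripper's body presses on something with over 40 N, if the wrist force passes 120 N, or if a joint passes its speed limit or range.

## Robot

A 6-joint arm with a two-finger parallel gripper is mounted at the origin on a cart in front of the work surface, level with it; the furniture and walls round the work are solid. World frame = base frame: x ahead of the robot, y to its left, z up, the work surface at z = 0. Lengths are in m, angles in rad, forces in N, time in s.
With the tool pointing down it reaches from about 0.325 to 0.775 m from the base axis. Payload 5.5 kg.
Tool frame: the origin (TCP) lies midway between the tips of the shut fingers; the grasp point (between the pads) lies 19 mm behind it; z points along the fingers, y is the direction in which the jaws open and shut (so a half turn about z gives the same grasp; the last joint's range is limited). The gripper opens to 88 mm and grips with 3 to 60 N. Pads are 20 mm wide; open, the fingers measure 115 mm over their backs; the gripper's body (75 mm by 178 mm) begins 61 mm behind the grasp point.
Start: joints at [-0.057, 0.091, 1.231, -0, 1.82, -0.057], TCP at [0.6, -0, 0.197] pointing down, gripper open.
Joint ranges: [-2.87, 2.87], [-0.86, 2.18], [0.17, 2.46], [-1.51, 4.65], [0.06, 2.69], [-2.65, 2.65]. Speed limits (rad/s): [2.57, 2.57, 3.01, 3.14, 3.14, 3.14].

## Interface

Orientations are given as [roll, pitch, yaw] about the fixed x, y, z axes, in that order (R = Rz(yaw) Ry(pitch) Rx(roll)).
In Python, from workcell import get_obs, optics, workorder gives the robot as it stands.
- The arm moves only by the tool servo_tool, never from a script. Its argument "deltas" is text: rows parted by semicolons, each of 6 numbers parted by spaces: the shift along the tool's x, y, z in units of 0.5 m (1.0 is 0.5 m), then the turn, a rotation vector about the tool's x, y, z in units of pi rad (1.0 is pi rad). A call has 1 to 5 rows; each row is the pose to reach, as a shift and turn from the pose commanded when the call began, along the tool's axes at that moment, turning the shorter way round; what a row does not reach only later rows make up. A row lasts 1/10 s, in which the tool goes at most 50 mm and 8.59 degrees, less where a joint would pass 70% of its speed; a pose out of reach is approached as far as the arm can. A call with a number of a shift or a turn outside -1 to 1 is refused whole. A call with a gripper value outside its range is refused whole. "claw" is the gripper command: -1 is shut, 1 is fully open, values between are in proportion, set as the call begins (left out, the last holds). The fingers move at their own pace and stop on an object; "force" is the grip in N (left out, the last holds). Time passes only in rows, so rows that repeat a pose let the fingers close. It gives the time, the measured TCP pose, the force and the opening at its end, in the units of the state.
- get_obs(): the state, without advancing time (a new reading comes with each control period).
- optics.snapshot(name): name is "scene" or "side" or "wrist"; returns the picture (384x512x3 uint8, red, green, blue); there is no depth.
- optics.get_calibration(name): a dict with "camera_matrix" (3x3 intrinsics, pixels), "cam_to_world" (4x4, takes a point from camera to world coordinates). Camera axes: x right, y down, z forward; pixel columns grow to the right and rows downward; lengths in m; the calibration is good to about 2 mm. A picture is of the moment at which its call begins: read the wrist's pose just before it. get_calibration takes no time and is no camera call; for the wrist camera it gives the pose at the moment of the call.
- workorder.job_done(): hands the job in, once; it reports no verdict.
The state is a dict: "t": time; "q": joint angles; "qvel": joint speeds; "tau": joint torques, N m; "tcp_pos": TCP position; "eef_rot": TCP orientation; "wrist_force": force on the tool from outside, world axes, zero at the start; "wrist_torque": the same for the moment, N m; "width": opening from 0.0 (shut) to 1.0 (fully open).
Only numpy, scipy, OpenCV 4.12 (cv2) and the standard library are available. Lean on these libraries where they do the work, as an engineer would, in place of code of your own. Each camera call takes 0.05 s, during which the arm holds its last target. There are 200 camera calls.

## Working session

There is one attempt and no reset: what is moved stays moved. The work goes in short steps, Python scripts to look and compute and a tool call to move; the robot and the scene stay as the last step left them, time stands still between calls to the robot, and variables do not carry over. Pictures are saved under pics/ and viewed, about 8 in all and at most 12, crops included, and the job is handed in when it is done.

Besides the shell and the picture viewer there is one more tool, called after ">>>" as a command line: name --argument value ..., lists and objects as JSON in quotes. servo_tool: Moves the arm, as the interface text tells. Shifts and turns lie within -1 to 1; 1 stands for 0.5 m of shift or pi rad of turn. Its arguments: {"type":"object","properties":{"deltas":{"type":"string"},"claw":{"type":"number"},"force":{"type":"number"}},"required":["deltas"]}

```bash
mkdir -p pics; ls; python3 - <<'E'
from workcell import get_obs, optics
import cv2,numpy as np
o=get_obs();print({k:np.round(v,3).tolist() for k,v in o.items()})
ims=[]
for n in("scene","side","wrist"):
    im=optics.snapshot(n);cv2.imwrite(f"pics/{n}0.png",im[:,:,::-1]);c=optics.get_calibration(n)
    print(n,np.round(c["camera_matrix"],1).tolist(),np.round(c["cam_to_world"],3).tolist())
E
```

```text
pics
{'t': 0.0, 'q': [-0.057, 0.092, 1.232, -0.0, 1.82, -0.057], 'qvel': [0.001, -0.001, 0.001, -0.001, 0.001, -0.0], 'tau': [-0.0, -44.645, -40.645, 0.07, 0.029, -0.0], 'tcp_pos': [0.6, 0.0, 0.196], 'eef_rot': [-3.14, -0.0, 1.571], 'wrist_force': [-0.122, -0.247, 0.527], 'wrist_torque': [-0.013, 0.022, 0.029], 'width': 1.0}
scene [[361.9, 0.0, 247.8], [0.0, 361.9, 195.7], [0.0, 0.0, 1.0]] [[0.895, -0.304, 0.327, 0.262], [-0.447, -0.615, 0.65, -0.586], [0.004, -0.727, -0.686, 0.694], [0.0, 0.0, 0.0, 1.0]]
side [[354.8, 0.0, 252.8], [0.0, 354.8, 191.1], [0.0, 0.0, 1.0]] [[-0.822, -0.292, 0.488, 0.145], [-0.569, 0.449, -0.69, 0.617], [-0.018, -0.845, -0.535, 0.517], [0.0, 0.0, 0.0, 1.0]]
wrist [[308.7, 0.0, 256.7], [0.0, 308.7, 190.9], [0.0, 0.0, 1.0]] [[1.0, -0.001, -0.002, 0.601], [-0.001, -0.97, -0.244, 0.067], [-0.001, 0.244, -0.97, 0.383], [0.0, 0.0, 0.0, 1.0]]
```

View pics/scene0.png

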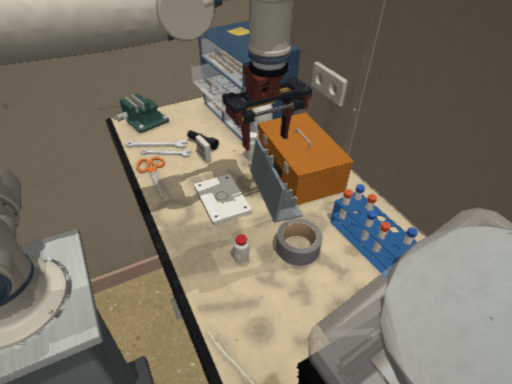

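View pics/side0.png

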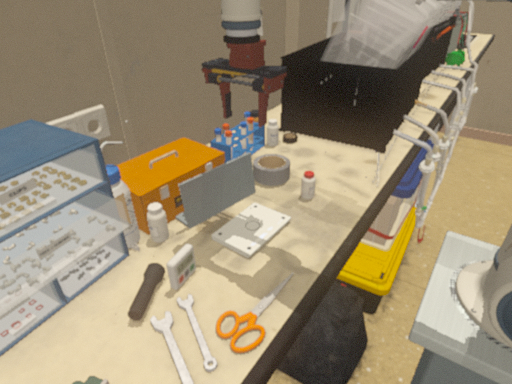

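View pics/wrist0.png

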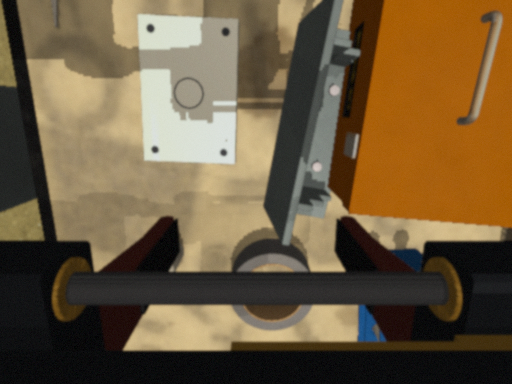

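The wrist view shows the plate at about (138–238, 14–163). The rest's foot line runs roughly from (305,20) to (266,205), so the rest is yawed relative to the plate. The red-capped bottle is visible in the scene view at (241,248).

```bash
cat > h.py <<'E'
import numpy as np,cv2
from workcell import get_obs, optics
def cast(n,px,z,cal=None):
    c=cal or optics.get_calibration(n);K=np.array(c["camera_matrix"]);T=np.array(c["cam_to_world"])
    p=np.atleast_2d(px).astype(float);d=np.c_[p,np.ones(len(p))]@np.linalg.inv(K).T@T[:3,:3].T
    return T[:3,3]+d*((z-T[2,3])/d[:,2])[:,None]
def project(n,P):
    c=optics.get_calibration(n);K=np.array(c["camera_matrix"]);T=np.array(c["cam_to_world"])
    q=(np.atleast_2d(P)-T[:3,3])@T[:3,:3]@K.T;return q[:,:2]/q[:,2:]
E
python3 - <<'E'
from h import *
w=cv2.imread("pics/wrist0.png")
hsv=cv2.cvtColor(w,cv2.COLOR_BGR2HSV)
m=((hsv[:,:,1]<45)&(hsv[:,:,2]>120)).astype(np.uint8);m[:,:120]=0;m[:,250:]=0;m[190:]=0
m=cv2.morphologyEx(m,cv2.MORPH_CLOSE,np.ones((9,9)))
c=max(cv2.findContours(m,0,2)[0],key=cv2.contourArea)
r=cv2.minAreaRect(c);a=cv2.approxPolyDP(cv2.convexHull(c),6,True)[:,0]
print(r,a.tolist());P=cast("wrist",a,.014);print(P.round(4));print([np.linalg.norm(P[i]-P[i-1]).round(4) for i in range(len(P))])
# bottle/timer rough bases
print("A side",cast("side",[[159,240]],0),"timer",cast("side",[[170,281],[173,292],[195,272]],0))
print("B scene",cast("scene",[[241,260]],0),"B side",cast("side",[[307,200]],0))
print("tape",cast("scene",[[299,255]],0))
big=cv2.resize(w[0:260,200:400],None,fx=3,fy=3,interpolation=cv2.INTER_CUBIC)[:780]
s=cv2.imread("pics/side0.png")
big2=cv2.resize(s[140:290,140:330],None,fx=3,fy=3,interpolation=cv2.INTER_CUBIC)
cv2.imwrite("pics/c1.png",cv2.resize(w[0:260,120:380],None,fx=2.3,fy=2.3,interpolation=cv2.INTER_CUBIC))
cv2.imwrite("pics/c2.png",cv2.convertScaleAbs(big2,alpha=1.2))
E
```

```text
((186.53341674804688, 88.89652252197266), (100.16576385498047, 148.36361694335938), 1.1934893131256104) [[138, 14], [237, 20], [234, 163], [144, 159]]
[[0.4729 0.1705 0.014 ]
 [0.5796 0.1644 0.014 ]
 [0.5734 0.0083 0.014 ]
 [0.4652 0.0133 0.014 ]]
[np.float64(0.1574), np.float64(0.1069), np.float64(0.1563), np.float64(0.1083)]
A side [[0.6769063 0.2355413 0.       ]] timer [[0.56571048 0.30956036 0.        ]
 [0.54061707 0.32616139 0.        ]
 [0.54138249 0.26429919 0.        ]]
B scene [[ 0.47984257 -0.11896905  0.        ]] B side [[ 0.4737103  -0.09066373  0.        ]]
tape [[ 0.60992133 -0.16715382  0.        ]]
```

View pics/c1.png

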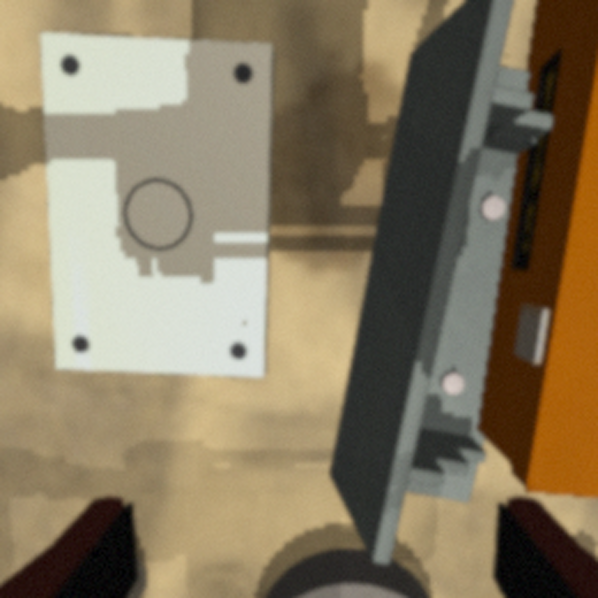

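View pics/c2.png

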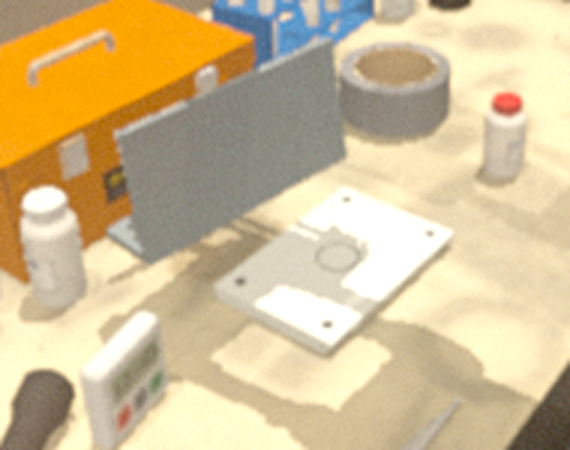

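The wrist crop gives the foot of the rest from (415,52) to (331,472), and the side crop from (150,262) to (345,155). The red-capped bottle and timer stand well clear of the plate.

```bash
python3 - <<'E'
from h import *
f=np.array([[415,52],[331,472]])/2.3+[120,0]
g=np.array([[150,262],[345,155]])/3+[140,140]
F=cast("wrist",f,0);G=cast("side",g,0)
for X in(F,G):
    d=X[0]-X[1];print(X.round(4).tolist(),np.linalg.norm(d),"yaw",np.arctan2(-d[0],d[1]),"mid",X.mean(0))
b=np.array([[265,376],[272,43],[41,33],[55,369]])/2.3+[120,0]
P=cast("wrist",b,.014);print(P.round(4).tolist())
d=P[1]-P[0]+P[2]-P[3];print("plate yaw",np.arctan2(-d[0],d[1]),"c",P.mean(0), np.linalg.norm(d)/2)
# side: plate corners
s=np.array([[220,286],[325,350],[452,236],[346,187]])/3+[140,140]
S=cast("side",s,.014);print(S.round(4).tolist(),S.mean(0))
# bottles, base ctr
print("B side",cast("side",np.array([[502,178]])/3+140,0),"A",cast("side",np.array([[58,300]])/3+140,0))
print("timer",cast("side",np.array([[100,446],[160,388]])/3+140,0))
E
```

```text
[[0.6501, 0.1654, 0.0], [0.61, -0.0491, 0.0]] 0.21819151701243406 yaw -0.18498612211138157 mid [0.63007671 0.05815297 0.        ]
[[0.6502, 0.1629, 0.0], [0.6102, -0.0501, 0.0]] 0.21673706070821247 yaw -0.18544414625122582 mid [0.63018292 0.05642068 0.        ]
[[0.5748, 0.0077, 0.014], [0.581, 0.1657, 0.014], [0.4727, 0.1701, 0.014], [0.4649, 0.0115, 0.014]]
plate yaw -0.04389812772314563 c [0.52334529 0.08876708 0.014     ] 0.15845031101802132
[[0.5731, 0.1677, 0.014], [0.4687, 0.1807, 0.014], [0.4604, 0.0199, 0.014], [0.5686, 0.0089, 0.014]] [0.51772303 0.09432648 0.014     ]
B side [[ 0.47442893 -0.09393633  0.        ]] A [[0.67627521 0.23512407 0.        ]]
timer [[0.54605565 0.31992726 0.        ]
 [0.54929062 0.2606361  0.        ]]
```

```bash
cat > plan.py <<'E'
# usage: plan.py "x y z alpha_deg" ... : poses in rest frame (mm) -> rows from current measured pose (or file cmd if given last row)
import sys,json,os
from h import *
from scipy.spatial.transform import Rotation as R
yaw=-.185;O=np.array([.630,.057,0]);ex=np.array([np.cos(yaw),np.sin(yaw),0]);ey=np.array([-np.sin(yaw),np.cos(yaw),0]);ez=np.array([0,0,1.])
def pose(x,y,z,a):
    a=np.radians(a);X=-np.cos(a)*ex-np.sin(a)*ez;Z=np.sin(a)*ex-np.cos(a)*ez
    return O+(x*ex+y*ey+z*ez)/1e3,R.from_matrix(np.c_[X,ey,Z])
def rel(p,r,p1,r1):
    return np.r_[r.inv().apply(p1-p)/.5,(r.inv()*r1).as_rotvec()/np.pi]
def fmt(p,r):
    d=p-O;Z=r.apply([0,0,1]);return np.round(np.r_[1e3*d@ex,1e3*d@ey,1e3*d[2],np.degrees(np.arctan2(Z@ex,-Z[2]))],1).tolist()
if __name__=="__main__":
    o=get_obs();m=(np.array(o["tcp_pos"]),R.from_euler("xyz",o["eef_rot"]))
    a=sys.argv[1:]
    if a[0]=="from": # commanded pose known, rest frame
        b=pose(*map(float,a[1].split()));a=a[2:]
    else: b=m
    print("t",round(o["t"],2),"meas",fmt(*m),"F",np.round(o["wrist_force"],1).tolist())
    for s in a: print(s,"|"," ".join(f"{v:.4f}" for v in rel(*b,*pose(*map(float,s.split())))))
E
python3 plan.py "-205 10 100 12"
```

```text
t 0.15 meas [-19.3, -61.6, 196.3, -0.1] F [0.1, -0.8, -0.2]
-205 10 100 12 | 0.2091 -0.3385 0.1931 -0.0466 -0.0560 -0.4394
```

>>> servo_tool --deltas "0.1 -0.17 0 0 0 -0.22; 0.2 -0.34 0 0 0 -0.22;0.2 -0.34 0 0 0 -0.22;0.2 -0.34 0 0 0 -0.22;0.2 -0.34 0 0 0 -0.22" --claw 1

```text
t: 0.65
tcp_pos: [0.4266, 0.1022, 0.1978]
eef_rot: [3.14, -0.001, 2.271]
wrist_force: [1.7, -0.9, -0.2]
width: 1.001
```

```bash
python3 plan.py "-205 10 60 12"
```

```text
t 0.65 meas [-208.2, 7.0, 197.8, 0.0] F [1.7, -0.9, -0.2]
-205 10 60 12 | -0.0013 0.0084 0.2756 -0.0224 -0.0640 -0.2175
```

>>> servo_tool --deltas "0 0.008 0.14 -0.0224 -0.064 -0.2175;0 0.008 0.2756 -0.0224 -0.064 -0.2175;0 0.008 0.2756 -0.0224 -0.064 -0.2175;0 0.008 0.2756 -0.0224 -0.064 -0.2175;0 0.008 0.2756 -0.0224 -0.064 -0.2175"

```text
t: 1.15
tcp_pos: [0.4316, 0.1025, 0.0568]
eef_rot: [-3.138, 0.207, 2.954]
wrist_force: [1.1, -1.3, 0.4]
width: 0.999
```

>>> servo_tool --deltas "0 0 0 0 0 0;0 0 0 0 0 0"

```text
t: 1.35
tcp_pos: [0.4331, 0.1026, 0.0596]
eef_rot: [-3.141, 0.209, 2.945]
wrist_force: [-0.6, 0.5, -0.2]
width: 1.0
```

```bash
python3 plan.py "-205 10 4 12"; python3 -c "
from h import *
a=optics.snapshot('wrist');cv2.imwrite('pics/w2.png',a[:,:,::-1])"
```

```text
t 1.35 meas [-201.9, 8.6, 59.6, 12.0] F [-0.6, 0.5, -0.2]
-205 10 4 12 | 0.0291 0.0028 0.1076 -0.0009 -0.0002 -0.0037
```

View pics/w2.png

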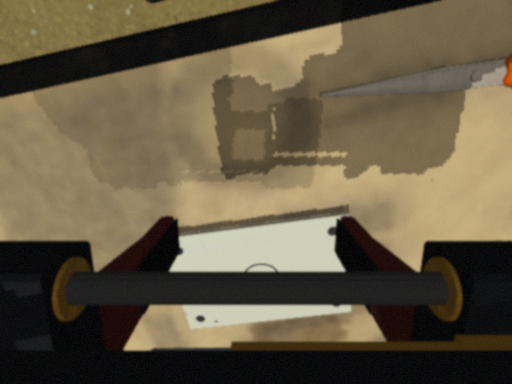

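The wrist view shows the plate's near edge from (180,230) to (350,207), with the fingers straddling it. I'll check that it clears the descent.

```bash
python3 - <<'E'
from plan import *
P=cast("wrist",[[182,236],[348,213],[182,231],[348,207]],.014)
print([[round(1e3*(p-O)@ex,1),round(1e3*(p-O)@ey,1)] for p in P])
print(cast("wrist",[[322,95]],0))
E
```

```text
[[np.float64(-157.6), np.float64(-54.0)], [np.float64(-178.1), np.float64(82.1)], [np.float64(-162.6), np.float64(-53.4)], [np.float64(-183.6), np.float64(81.4)]]
[[0.37710045 0.16196617 0.        ]]
```

>>> servo_tool --deltas "0.015 0.0015 0.055 0 0 -0.0037;0.029 0.0028 0.09 0 0 -0.0037;0.029 0.0028 0.1076 0 0 -0.0037;0.029 0.0028 0.1076 0 0 -0.0037;0.029 0.0028 0.1076 0 0 -0.0037"

```text
t: 1.9
tcp_pos: [0.4311, 0.1044, 0.0046]
eef_rot: [-3.138, 0.21, 2.959]
wrist_force: [0.1, -0.6, 0.4]
width: 0.997
```

```bash
python3 plan.py "-180 10 4 12" "-160 10 4 12" "-140 10 4 12" "-135 10 4 12"
```

```text
t 1.9 meas [-204.2, 10.0, 4.6, 12.0] F [0.1, -0.6, 0.4]
-180 10 4 12 | -0.0471 -0.0001 0.0113 -0.0009 0.0000 0.0007
-160 10 4 12 | -0.0862 -0.0002 0.0197 -0.0009 0.0000 0.0007
-140 10 4 12 | -0.1254 -0.0002 0.0280 -0.0009 0.0000 0.0007
-135 10 4 12 | -0.1351 -0.0002 0.0301 -0.0009 0.0000 0.0007
```

>>> servo_tool --deltas "-0.014 0 0.003 0 0 0;-0.028 0 0.0065 0 0 0;-0.042 0 0.0095 0 0 0;-0.056 0 0.0127 0 0 0;-0.07 0 0.016 0 0 0"

```text
t: 2.4
tcp_pos: [0.4665, 0.0977, 0.0032]
eef_rot: [-3.138, 0.209, 2.96]
wrist_force: [0.3, 0.2, 0.1]
width: 0.998
```

>>> servo_tool --deltas "-0.012 0 0.0025 0 0 0;-0.024 0 0.005 0 0 0;-0.036 0 0.0075 0 0 0;-0.048 0 0.01 0 0 0;-0.06 0 0.0127 0 0 0"

```text
t: 2.9
tcp_pos: [0.4963, 0.0923, 0.0031]
eef_rot: [-3.138, 0.209, 2.96]
wrist_force: [-0.4, 0.5, -0.7]
width: 1.003
```

```bash
python3 plan.py "-125 10 4 12" "-121 10 4 12" "-117 10 4 12"
```

```text
t 2.9 meas [-137.9, 10.1, 3.1, 12.0] F [-0.4, 0.5, -0.7]
-125 10 4 12 | -0.0256 -0.0003 0.0037 -0.0010 -0.0002 0.0010
-121 10 4 12 | -0.0334 -0.0003 0.0053 -0.0010 -0.0002 0.0010
-117 10 4 12 | -0.0412 -0.0003 0.0070 -0.0010 -0.0002 0.0010
```

>>> servo_tool --deltas "-0.009 0 0.001 0 0 0.001;-0.018 0 0.002 0 0 0.001;-0.0256 0 0.0037 0 0 0.001;-0.0256 0 0.0037 0 0 0.001"

```text
t: 3.3
tcp_pos: [0.5089, 0.0899, 0.004]
eef_rot: [-3.138, 0.209, 2.956]
wrist_force: [0.1, 0.1, -1.2]
width: 1.001
```

```bash
python3 plan.py "-117 10 4 12"; python3 - <<'E'
from h import *
s=optics.snapshot("side")[:,:,::-1];cv2.imwrite("pics/s3.png",cv2.resize(s[140:290,140:330],None,fx=3,fy=3,interpolation=cv2.INTER_CUBIC))
E
```

```text
t 3.3 meas [-125.1, 10.1, 4.0, 12.0] F [0.1, 0.1, -1.2]
-117 10 4 12 | -0.0159 -0.0001 0.0034 -0.0010 -0.0002 -0.0001
```

View pics/s3.png

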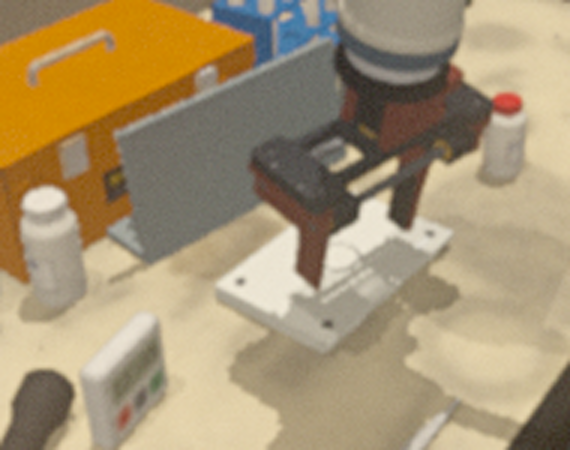

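The crop shows the plate hasn't moved: corners are still at (220,286), (325,350) and (452,236). The open fingertips, near (315,288) and (403,228), are above it. So the open tips sit behind the TCP, and I'll measure by how much.

```bash
python3 - <<'E'
from plan import *
o=get_obs();p=np.array(o["tcp_pos"]);r=R.from_euler("xyz",o["eef_rot"])
for back in(0,10,15,20,25):
  print(back,[(project("side",p+r.apply([0,s,-back/1e3]))[0]-140).__mul__(3).round(0).tolist() for s in(.044,.0575,-.044,-.0575)])
E
```

```text
0 [[309.0, 299.0], [296.0, 307.0], [390.0, 246.0], [402.0, 239.0]]
10 [[311.0, 290.0], [298.0, 298.0], [392.0, 238.0], [404.0, 230.0]]
15 [[312.0, 285.0], [298.0, 294.0], [393.0, 233.0], [405.0, 226.0]]
20 [[312.0, 281.0], [299.0, 289.0], [394.0, 229.0], [406.0, 221.0]]
25 [[313.0, 276.0], [300.0, 285.0], [396.0, 224.0], [407.0, 217.0]]
```

```bash
python3 plan.py "-125 10 20 12" "-205 10 20 12" "-205 10 -8 12"
```

```text
t 3.35 meas [-125.4, 10.1, 3.9, 12.0] F [-1.2, -0.0, -0.0]
-125 10 20 12 | -0.0074 -0.0002 -0.0313 -0.0010 -0.0002 -0.0000
-205 10 20 12 | 0.1491 -0.0004 -0.0644 -0.0010 -0.0002 -0.0000
-205 10 -8 12 | 0.1607 -0.0002 -0.0096 -0.0010 -0.0002 -0.0000
```

>>> servo_tool --deltas "-0.0074 0 -0.0313 0 0 0;0.07 0 -0.048 0 0 0;0.1491 0 -0.0644 0 0 0;0.155 0 -0.037 0 0 0;0.1607 0 -0.0096 0 0 0"

```text
t: 3.85
tcp_pos: [0.4307, 0.1051, -0.0076]
eef_rot: [-3.14, 0.212, 2.957]
wrist_force: [0.4, -0.1, 0.2]
width: 0.998
```

>>> servo_tool --deltas "0 0 0 0 0 0;0.0002 0 0.002 0 0 0"

```text
t: 4.05
tcp_pos: [0.4304, 0.1043, -0.0099]
eef_rot: [-3.137, 0.207, 2.956]
wrist_force: [-0.4, 0.6, 1.8]
width: 1.003
```

```bash
python3 plan.py "-205 10 -12 12" "-205 10 -16 12"
```

```text
t 4.05 meas [-204.9, 9.8, -9.9, 11.9] F [-0.4, 0.6, 1.8]
-205 10 -12 12 | 0.0010 0.0005 0.0041 -0.0013 -0.0008 -0.0001
-205 10 -16 12 | 0.0026 0.0005 0.0119 -0.0013 -0.0008 -0.0001
```

>>> servo_tool --deltas "0.0005 0 0.002 0 0 0;0.001 0 0.004 0 0 0;0.001 0 0.004 0 0 0"

```text
t: 4.35
tcp_pos: [0.4306, 0.1045, -0.0111]
eef_rot: [-3.138, 0.209, 2.956]
wrist_force: [0.3, 0.2, 0.2]
width: 0.998
```

>>> servo_tool --deltas "0.0003 0 0.002 0 0 0;0.0006 0 0.003 0 0 0;0.0006 0 0.003 0 0 0"

```text
t: 4.65
tcp_pos: [0.4303, 0.1046, -0.0126]
eef_rot: [-3.138, 0.209, 2.957]
wrist_force: [0.8, 0.1, 0.6]
width: 1.002
```

>>> servo_tool --deltas "0.0004 0 0.002 0 0 0;0.0008 0 0.004 0 0 0;0.0008 0 0.004 0 0 0"

```text
t: 4.95
tcp_pos: [0.4302, 0.1046, -0.0148]
eef_rot: [-3.138, 0.209, 2.957]
wrist_force: [-0.5, 0.3, 1.6]
width: 0.998
```

>>> servo_tool --deltas "0.0004 0 0.002 0 0 0;0.0008 0 0.004 0 0 0;0.0008 0 0.004 0 0 0"

```text
t: 5.25
tcp_pos: [0.4303, 0.1046, -0.0169]
eef_rot: [-3.138, 0.209, 2.957]
wrist_force: [-0.5, -0.3, -0.5]
width: 1.002
```

>>> servo_tool --deltas "0.0004 0 0.002 0 0 0;0.0008 0 0.004 0 0 0;0.0008 0 0.004 0 0 0"

```text
t: 5.55
tcp_pos: [0.4303, 0.1046, -0.0189]
eef_rot: [-3.138, 0.209, 2.957]
wrist_force: [0.2, -0.0, 0.5]
width: 1.001
```

>>> servo_tool --deltas "0.0004 0 0.002 0 0 0;0.0008 0 0.004 0 0 0;0.0008 0 0.004 0 0 0"

```text
t: 5.85
tcp_pos: [0.4303, 0.1046, -0.021]
eef_rot: [-3.138, 0.209, 2.957]
wrist_force: [0.4, 0.0, 0.9]
width: 0.997
```

```bash
python3 plan.py "-205 10 -19 12"; python3 - <<'E'
from h import *
s=optics.snapshot("side")[:,:,::-1];cv2.imwrite("pics/s4.png",cv2.resize(s[140:300,180:380],None,fx=4,fy=3.75,interpolation=cv2.INTER_CUBIC))
E
```

```text
t 5.85 meas [-205.0, 10.0, -21.0, 11.9] F [0.4, 0.0, 0.9]
-205 10 -19 12 | -0.0009 -0.0001 -0.0038 -0.0010 -0.0003 -0.0000
```

View pics/s4.png

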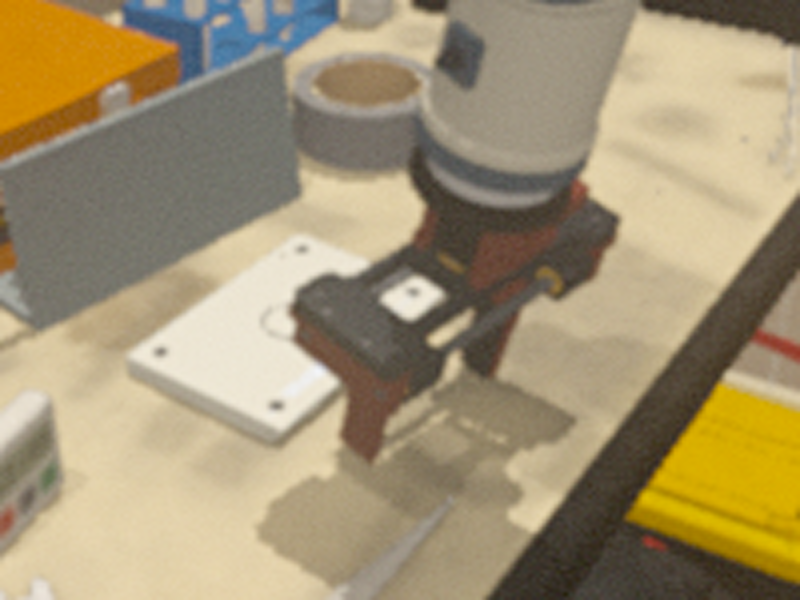

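Picture count is 8. The left finger's tip is at (357,455) in the crop, close to the bench, and the plate is still undisturbed. I'll keep lowering until it touches.

>>> servo_tool --deltas "0.0004 0 0.002 0 0 0;0.0008 0 0.004 0 0 0;0.0008 0 0.004 0 0 0"

```text
t: 6.2
tcp_pos: [0.4306, 0.1046, -0.0226]
eef_rot: [-3.139, 0.209, 2.957]
wrist_force: [-0.9, -0.8, 0.7]
width: 1.003
```

```bash
python3 - <<'E'
from plan import *
p,r=pose(-205,10,-21,12)
for z in(0,.004,.008,.012):
  P=cast("side",[[180+357/4,140+455/3.75]],z)[0]; print(z,r.inv().apply(P-p).round(4))
E
```

```text
0 [ 0.0018  0.0512 -0.0219]
0.004 [ 0.0038  0.0543 -0.0264]
0.008 [ 0.0057  0.0574 -0.0309]
0.012 [ 0.0077  0.0605 -0.0354]
```

>>> servo_tool --deltas "0.0002 0 0.001 0 0 0;0.0004 0 0.002 0 0 0;0.0004 0 0.002 0 0 0"

```text
t: 6.5
tcp_pos: [0.4307, 0.1047, -0.0229]
eef_rot: [-3.139, 0.209, 2.956]
wrist_force: [-4.5, -0.6, 5.1]
width: 1.007
```

>>> servo_tool --deltas "0.0002 0 0.001 0 0 0;0.0004 0 0.002 0 0 0;0.0004 0 0.002 0 0 0"

```text
t: 6.8
tcp_pos: [0.4308, 0.1046, -0.023]
eef_rot: [-3.139, 0.21, 2.956]
wrist_force: [-7.6, -1.8, 11.4]
width: 0.996
```

>>> servo_tool --deltas "0.0002 0 0.001 0 0 0;0.0004 0 0.002 0 0 0;0.0004 0 0.002 0 0 0"

```text
t: 7.1
tcp_pos: [0.4309, 0.1047, -0.0232]
eef_rot: [-3.139, 0.21, 2.956]
wrist_force: [-11.2, -2.9, 18.1]
width: 1.004
```

```bash
python3 plan.py from "-205 10 -26 12" "-205 10 -21.8 12" "-180 10 -21.8 12" "-174 10 -21.8 12"; python3 plan.py from "0 0 0 12" "5 0 0 12" "30 0 0 12" 
```

```text
t 7.1 meas [-204.5, 10.2, -23.2, 12.0] F [-11.2, -2.9, 18.1]
-205 10 -21.8 12 | -0.0017 0.0000 -0.0082 0.0000 0.0000 0.0000
-180 10 -21.8 12 | -0.0507 0.0000 0.0022 0.0000 0.0000 0.0000
-174 10 -21.8 12 | -0.0624 0.0000 0.0047 0.0000 0.0000 0.0000
t 7.1 meas [-204.5, 10.2, -23.2, 12.0] F [-11.2, -2.9, 18.1]
5 0 0 12 | -0.0098 0.0000 0.0021 0.0000 0.0000 0.0000
30 0 0 12 | -0.0587 0.0000 0.0125 0.0000 0.0000 0.0000
```

>>> servo_tool --deltas "-0.0017 0 -0.0082 0 0 0;-0.018 0 -0.005 0 0 0;-0.034 0 -0.0014 0 0 0;-0.0507 0 0.0022 0 0 0"

```text
t: 7.5
tcp_pos: [0.4556, 0.0998, -0.0223]
eef_rot: [-3.138, 0.208, 2.957]
wrist_force: [-2.4, 1.8, 0.0]
width: 0.998
```

>>> servo_tool --deltas "-0.0117 0 0.0025 0 0 0;-0.0235 0 0.005 0 0 0;-0.0352 0 0.0075 0 0 0;-0.047 0 0.01 0 0 0;-0.0587 0 0.0125 0 0 0"

```text
t: 8.0
tcp_pos: [0.4848, 0.0942, -0.0221]
eef_rot: [-3.138, 0.208, 2.957]
wrist_force: [-1.3, 1.2, -1.1]
width: 0.998
```

```bash
python3 plan.py "-135 10 -21.8 12" "-125 10 -21.8 12"; python3 - <<'E'
from h import *
s=optics.snapshot("side")[:,:,::-1];cv2.imwrite("pics/s5.png",cv2.resize(s[140:300,180:380],None,fx=4,fy=3.75,interpolation=cv2.INTER_CUBIC))
E
```

```text
t 8.0 meas [-149.6, 9.8, -22.1, 11.9] F [-1.3, 1.2, -1.1]
-135 10 -21.8 12 | -0.0287 0.0004 0.0055 -0.0011 -0.0004 -0.0000
-125 10 -21.8 12 | -0.0482 0.0004 0.0097 -0.0011 -0.0004 -0.0000
```

View pics/s5.png

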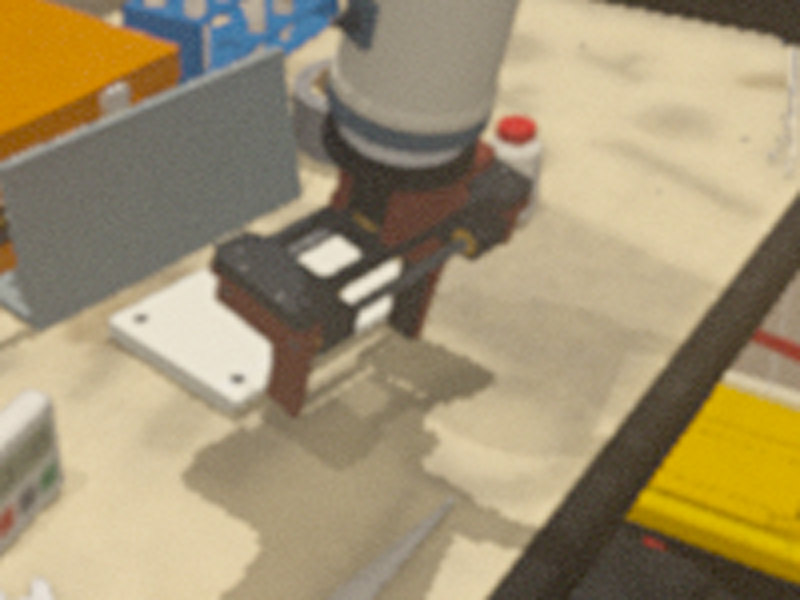

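The plate is now sliding; its left far corner moved to (110,325). That's 9 pictures. Continuing toward the rest.

>>> servo_tool --deltas "-0.0096 0 0.002 0 0 0;-0.0192 0 0.004 0 0 0;-0.029 0 0.006 0 0 0;-0.0385 0 0.008 0 0 0;-0.0482 0 0.0102 0 0 0"

```text
t: 8.55
tcp_pos: [0.5091, 0.0898, -0.0217]
eef_rot: [-3.138, 0.209, 2.957]
wrist_force: [-0.4, 0.3, -0.6]
width: 1.0
```

>>> servo_tool --deltas "-0.004 0 0.0008 0 0 0;-0.008 0 0.0017 0 0 0;-0.012 0 0.0025 0 0 0;-0.012 0 0.0025 0 0 0"

```text
t: 8.95
tcp_pos: [0.5147, 0.0887, -0.0217]
eef_rot: [-3.138, 0.208, 2.957]
wrist_force: [-2.9, 0.5, 0.7]
width: 1.0
```

>>> servo_tool --deltas "-0.002 0 0.0004 0 0 0;-0.004 0 0.0008 0 0 0;-0.004 0 0.0008 0 0 0"

```text
t: 9.25
tcp_pos: [0.5149, 0.0887, -0.0219]
eef_rot: [-3.138, 0.204, 2.957]
wrist_force: [-12.0, 0.9, 7.1]
width: 1.001
```

```bash
python3 plan.py "0 0 0 0"; python3 - <<'E'
from plan import *
out=[]
for n,(x0,y0,x1,y1) in dict(side=(170,180,280,260),scene=(195,140,305,220)).items():
    s=optics.snapshot(n)[:,:,::-1][y0:y1,x0:x1];out.append(cv2.resize(s,None,fx=3.6,fy=3.6*1.0,interpolation=cv2.INTER_CUBIC))
cv2.imwrite("pics/c6.png",np.hstack(out));print(out[0].shape)
loc=lambda x,y,z:O+(x*ex+y*ey+z*ez)/1e3
for n,o in(("side",(170,180)),("scene",(195,140))):
  for P in((0,110,0),(0,-110,0),(0,95,14),(0,-65,14),(-110,95,14),(-110,-65,14)): print(n,P,((project(n,loc(*P))[0]-o)*3.6+[0 if n=="side" else 396,0]).round(0).tolist())
E
```

```text
t 9.25 meas [-119.0, 10.0, -21.9, 11.7] F [-12.0, 0.9, 7.1]
0 0 0 0 | -0.2419 -0.0200 0.0055 -0.0011 0.0651 -0.0000
(288, 396, 3)
side (0, 110, 0) [70.0, 172.0]
side (0, -110, 0) [307.0, 42.0]
side (0, 95, 14) [86.0, 145.0]
side (0, -65, 14) [263.0, 49.0]
side (-110, 95, 14) [196.0, 222.0]
side (-110, -65, 14) [375.0, 110.0]
scene (0, 110, 0) [598.0, 110.0]
scene (0, -110, 0) [683.0, 298.0]
scene (0, 95, 14) [603.0, 108.0]
scene (0, -65, 14) [664.0, 241.0]
scene (-110, 95, 14) [472.0, 132.0]
scene (-110, -65, 14) [519.0, 271.0]
```

View pics/c6.png

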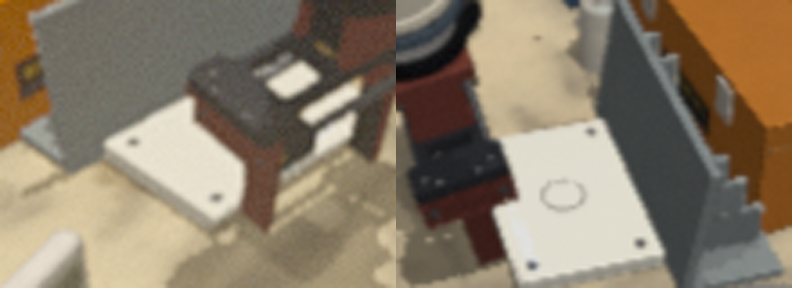

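Scene crop: the far edge runs from (605,122) to (664,252), parallel to the predicted foot line and within about 3 mm of it. That's 10 pictures. I'll press a little harder to confirm it's seated.

>>> servo_tool --deltas "-0.002 0 0 0 0 0;-0.004 0 0 0 0 0;-0.005 0 0 0 0 0;-0.005 0 0 0 0 0"

```text
t: 9.75
tcp_pos: [0.515, 0.0886, -0.0219]
eef_rot: [-3.137, 0.199, 2.957]
wrist_force: [-22.4, 2.1, 13.3]
width: 1.003
```

```bash
python3 plan.py "-119 10 -21.8 12"
```

```text
t 9.75 meas [-118.8, 9.9, -21.9, 11.4] F [-22.4, 2.1, 13.3]
-119 10 -21.8 12 | 0.0002 0.0001 -0.0003 -0.0013 -0.0032 0.0002
```

```bash
cat > arc.py <<'E'
import sys
from plan import *
PX=-5.3;B=25.4;H=10
def tcp(th,al,s,press):
    t=np.radians(th);a=np.radians(al)
    c=np.array([PX-14*np.sin(t)-110*np.cos(t)+9*np.sin(t),110*np.sin(t)+9*np.cos(t)])
    X=np.array([-np.cos(a),-np.sin(a)]);Z=np.array([np.sin(a),-np.cos(a)])
    p=c+H*X+(B+s)*Z-press*X
    return p[0],10.,p[1],al
def go(cmd,rows):
    o=get_obs();m=(np.array(o["tcp_pos"]),R.from_euler("xyz",o["eef_rot"]));print("meas",fmt(*m),"F",np.round(o["wrist_force"],1).tolist(),"t",o["t"])
    b=pose(*cmd)
    print(";".join(" ".join(f"{v:.4f}".rstrip("0").rstrip(".") if abs(v)>1e-4 else "0" for v in rel(*b,*pose(*tcp(*r)))) for r in rows))
    print("next cmd",np.round(tcp(*rows[-1]),2).tolist())
if __name__=="__main__":
    cmd=[float(v) for v in sys.argv[1].split()]
    go(cmd,[[float(v) for v in s.split()] for s in sys.argv[2:]])
E
python3 arc.py "-114.5 10 -21.3 12" "0 12 4 2" "2 12.5 4 2" "4 13 4 2" "6 14 4 2" "8 16 4 2"
```

```text
meas [-118.8, 9.9, -21.9, 11.4] F [-22.4, 2.1, 13.3] t 9.75
0.005 0 -0.0008 0 0 0;0.0031 0 -0.0082 0 -0.0028 0;0.0009 0 -0.0155 0 -0.0056 0;-0.002 0 -0.0226 0 -0.0111 0;-0.0062 0 -0.0295 0 -0.0222 0
next cmd [-114.51, 10.0, -6.24, 16.0]
```

>>> servo_tool --deltas "0.005 0 -0.0008 0 0 0;0.0031 0 -0.0082 0 -0.0028 0;0.0009 0 -0.0155 0 -0.0056 0;-0.002 0 -0.0226 0 -0.0111 0;-0.0062 0 -0.0295 0 -0.0222 0"

```text
t: 10.25
tcp_pos: [0.5193, 0.0876, -0.0058]
eef_rot: [-3.138, 0.279, 2.957]
wrist_force: [-4.3, -0.3, -1.2]
width: 0.997
```

```bash
python3 arc.py "-114.51 10 -6.24 16" "8 16 4 2" "8 16 4 2"; python3 - <<'E'
from plan import *
out=[]
for n,(x0,y0,x1,y1) in dict(side=(170,180,280,260),scene=(195,140,305,220)).items():
    s=optics.snapshot(n)[:,:,::-1][y0:y1,x0:x1];out.append(cv2.resize(s,None,fx=3.6,fy=3.6*1.0,interpolation=cv2.INTER_CUBIC))
cv2.imwrite("pics/c7.png",np.hstack(out))
a=cv2.imread("pics/c6.png");b=cv2.imread("pics/c7.png")
# compare plate white mask extents, scene half
for i in(a,b):
    h=cv2.cvtColor(i,cv2.COLOR_BGR2HSV);m=((h[:,:,1]<40)&(h[:,:,2]>190));
    for nm,q in(("side",m[:,:396]),("scene",m[:,396:])):
        q=q.astype(np.uint8);c=max(cv2.findContours(q,0,2)[0],key=cv2.contourArea);print(nm,cv2.approxPolyDP(cv2.convexHull(c),6,True)[:,0].tolist())
E
```

```text
meas [-114.4, 9.7, -5.8, 16.0] F [-4.3, -0.3, -1.2] t 10.25
0 0 0 0 0 0;0 0 0 0 0 0
next cmd [-114.51, 10.0, -6.24, 16.0]
side [[106, 142], [190, 99], [242, 165], [238, 202], [211, 218]]
scene [[203, 120], [265, 253], [125, 280], [99, 212], [103, 137]]
side [[106, 139], [192, 93], [240, 143], [235, 181], [208, 195]]
scene [[206, 120], [266, 251], [126, 264], [102, 196], [99, 127]]
```

The plate's near corner rose (side row 218→195) while the far corner stayed put, so the lift works. Continuing the arc.

```bash
A(){ python3 arc.py "$@"|tail -2;}; A "-114.51 10 -6.24 16" "10 18 4.5 1.5" "12 20 5 1.5" "14 22 5.5 1.5" "16 24 6 1.5" "18 26 6.5 1.5"; python3 - <<'E'
from arc import *
c=tcp(18,26,6.5,1.5)
go(c,[(20,28,7,1.5),(22.5,30,7.5,1.5),(25,32,8,1.5),(27.5,34,8.5,1.5),(30,36,9,1.5)])
E
```

```text
-0.004 0 -0.0054 0 -0.0111 0;-0.0093 0 -0.0107 0 -0.0222 0;-0.0149 0 -0.016 0 -0.0333 0;-0.0209 0 -0.0212 0 -0.0444 0;-0.0271 0 -0.0263 0 -0.0556 0
next cmd [-105.12, 10.0, 10.15, 26.0]
meas [-114.5, 10.0, -5.5, 16.1] F [-2.1, -0.7, -0.4] t 10.35
-0.0073 0 -0.0038 0 -0.0111 0;-0.0162 0 -0.0088 0 -0.0222 0;-0.0255 0 -0.0135 0 -0.0333 0;-0.0351 0 -0.018 0 -0.0444 0;-0.0451 0 -0.0221 0 -0.0556 0
next cmd [-89.72, 10.0, 29.97, 36.0]
```

>>> servo_tool --deltas "-0.006 0 -0.0054 0 -0.0111 0;-0.0113 0 -0.0107 0 -0.0222 0;-0.0169 0 -0.016 0 -0.0333 0;-0.0229 0 -0.0212 0 -0.0444 0;-0.0291 0 -0.0263 0 -0.0556 0"

```text
t: 10.85
tcp_pos: [0.5275, 0.0862, 0.0092]
eef_rot: [-3.137, 0.45, 2.958]
wrist_force: [-14.4, 0.6, 1.5]
width: 0.999
```

```bash
cat > chk.py <<'E'
from plan import *
import sys
from workcell import optics
o=get_obs();m=(np.array(o["tcp_pos"]),R.from_euler("xyz",o["eef_rot"]));print(fmt(*m),np.round(o["wrist_force"],1).tolist())
out=[]
for n,(x0,y0,x1,y1) in dict(side=(170,140,290,260),scene=(195,100,315,220)).items():
    s=optics.snapshot(n)[:,:,::-1][y0:y1,x0:x1];i=cv2.resize(s,None,fx=3.3,fy=3.3,interpolation=cv2.INTER_CUBIC);out.append(i)
    h=cv2.cvtColor(i,cv2.COLOR_BGR2HSV);q=((h[:,:,1]<45)&(h[:,:,2]>170)).astype(np.uint8)
    c=max(cv2.findContours(q,0,2)[0],key=cv2.contourArea);print(n,(cv2.approxPolyDP(cv2.convexHull(c),6,True)[:,0]/3.3+[x0,y0]).round(0).tolist())
cv2.imwrite("pics/%s.png"%sys.argv[1],np.hstack(out))
E
python3 chk.py d1; python3 - <<'E'
from arc import *
loc=lambda x,y,z:O+(x*ex+y*ey+z*ez)/1e3
for th in(8,14,18,22):
  t=np.radians(th);x=-3-14*np.sin(t);N=(x-110*np.cos(t)+14*np.sin(t),110*np.sin(t)+14*np.cos(t))
  print(th,[project(n,loc(N[0],y,N[1]))[0].round(0).tolist() for n in("side","scene") for y in(80,-80)])
E
```

```text
[-106.1, 9.8, 9.2, 25.8] [-14.4, 0.6, 1.5]
side [[238.0, 217.0], [233.0, 227.0], [227.0, 230.0], [199.0, 220.0], [226.0, 204.0]]
scene [[217.0, 171.0], [253.0, 173.0], [269.0, 210.0], [232.0, 210.0]]
8 [[230.0, 233.0], [279.0, 203.0], [216.0, 176.0], [230.0, 215.0]]
14 [[229.0, 229.0], [278.0, 199.0], [217.0, 173.0], [230.0, 212.0]]
18 [[228.0, 226.0], [278.0, 196.0], [217.0, 171.0], [231.0, 210.0]]
22 [[227.0, 223.0], [277.0, 194.0], [218.0, 169.0], [232.0, 208.0]]
```

The near edge projects to about 18°, matching the plan. Contact force is 14 N, so I'll ease the press.

>>> servo_tool --deltas "-0.0063 0 -0.0038 0 -0.0111 0;-0.0142 0 -0.0088 0 -0.0222 0;-0.0235 0 -0.0135 0 -0.0333 0;-0.0331 0 -0.018 0 -0.0444 0;-0.0431 0 -0.0221 0 -0.0556 0"

```text
t: 11.45
tcp_pos: [0.5387, 0.0842, 0.0266]
eef_rot: [-3.137, 0.616, 2.957]
wrist_force: [-56.5, 5.1, 22.0]
width: 0.996
```

```bash
python3 chk.py d2; python3 - <<'E'
from arc import *
loc=lambda x,y,z:O+(x*ex+y*ey+z*ez)/1e3
for th in(22,26,30,34):
  t=np.radians(th);x=-3-14*np.sin(t);N=(x-110*np.cos(t)+14*np.sin(t),110*np.sin(t)+14*np.cos(t))
  print(th,[project(n,loc(N[0],y,N[1]))[0].round(0).tolist() for n in("side","scene") for y in(80,-80)])
c=tcp(30,36,9,1.5)
go(c,[(33,37,10,1.5),(36,38,11,1.5),(39,38,12,1.5),(42,38,13,1.5),(45,38,14,1.5)])
E
```

```text
[-94.8, 9.9, 26.6, 35.3] [-56.5, 5.1, 22.0]
side [[237.0, 212.0], [226.0, 222.0], [199.0, 219.0], [229.0, 202.0]]
scene [[220.0, 166.0], [253.0, 173.0], [270.0, 210.0], [233.0, 204.0]]
22 [[227.0, 223.0], [277.0, 194.0], [218.0, 169.0], [232.0, 208.0]]
26 [[226.0, 220.0], [276.0, 191.0], [219.0, 167.0], [233.0, 206.0]]
30 [[225.0, 217.0], [275.0, 188.0], [220.0, 165.0], [235.0, 204.0]]
34 [[223.0, 214.0], [274.0, 185.0], [222.0, 163.0], [236.0, 202.0]]
meas [-94.0, 10.3, 27.4, 35.5] F [-41.8, 3.0, 16.3] t 11.55
-0.0112 0 -0.002 0 -0.0056 0;-0.0227 0 -0.0034 0 -0.0111 0;-0.0332 0 -0.0044 0 -0.0111 0;-0.0438 0 -0.0049 0 -0.0111 0;-0.0545 0 -0.0047 0 -0.0111 0
next cmd [-69.06, 10.0, 47.86, 38.0]
```

Force is up to 56 N: I'm commanding too far forward and compressing the plate against the rest. I'll back off to relieve it and move more upward.

```bash
python3 - <<'E'
from arc import *
for th in(24,26,28,30): print(th,np.round(tcp(th,35.5,9,0),1),np.round(tcp(th,35.5,5,0),1))
c=tcp(30,36,9,1.5);print(c)
b=pose(*c)
for q in [(-95,10,30,36),(-97,10,30,36)]: print(q,rel(*b,*pose(*q)).round(4))
E
```

```text
24 [-96.   10.   19.2  35.5] [-98.3  10.   22.4  35.5]
26 [-94.5  10.   22.5  35.5] [-96.8  10.   25.8  35.5]
28 [-92.9  10.   25.8  35.5] [-95.3  10.   29.   35.5]
30 [-91.2  10.   29.   35.5] [-93.6  10.   32.2  35.5]
(np.float64(-89.71962618961423), 10.0, np.float64(29.967869383075726), 36)
(-95, 10, 30, 36) [ 0.0085 -0.     -0.0063  0.      0.      0.    ]
(-97, 10, 30, 36) [ 0.0117  0.     -0.0086  0.      0.      0.    ]
```

>>> servo_tool --deltas "0.004 0 -0.003 0 0 0;0.0085 0 -0.0063 0 0 0;0.0085 0 -0.0063 0 0 0"

```text
t: 11.85
tcp_pos: [0.539, 0.0849, 0.0309]
eef_rot: [-3.139, 0.63, 2.958]
wrist_force: [-2.6, 1.2, 0.9]
width: 0.997
```

```bash
python3 chk.py d3
```

```text
[-94.6, 10.7, 30.9, 36.1] [-2.6, 1.2, 0.9]
side [[237.0, 210.0], [226.0, 221.0], [199.0, 221.0], [231.0, 202.0]]
scene [[220.0, 166.0], [252.0, 174.0], [269.0, 210.0], [234.0, 204.0]]
```

View pics/d3.png

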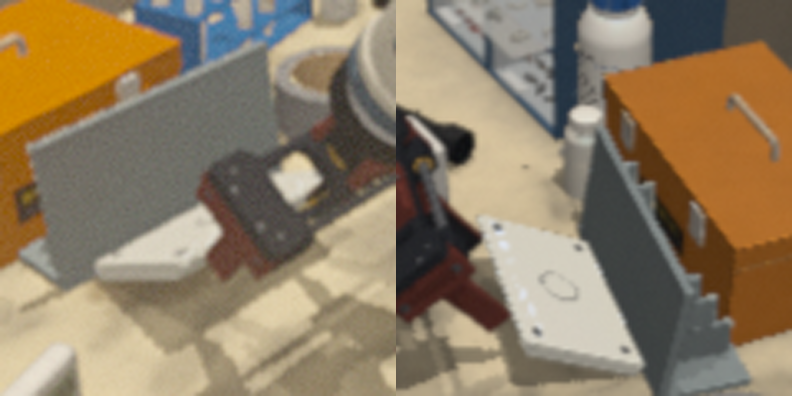

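That's 11 pictures. The fingertips now sit under the near edge, the plate is at about 28°, the far edge is down at the rest, and force is about 3 N. Continuing in small, force-checked steps.

```bash
python3 - <<'E'
from arc import *
print(tcp(28.5,36,5,0))
c=(-95,10,30,36)
go(c,[(30,36,5,0),(31.5,36,5,0),(33,36,5,0.),(34.5,36,5,0.),(36,36,5,0.)])
c=tcp(36,36,5,0)
go(c,[(37.5,36,5,0),(39,36,5,0),(40.5,36,5,0.),(42,36,5,0.),(44,36,5,0.)])
E
```

```text
(np.float64(-94.57717446817253), 10.0, np.float64(29.92484849059148), 36)
meas [-94.6, 10.6, 30.8, 36.1] F [-3.7, 1.9, 1.0] t 11.95
-0.0055 0 -0.0017 0 0 0;-0.0105 0 -0.004 0 0 0;-0.0155 0 -0.006 0 0 0;-0.0206 0 -0.0079 0 0 0;-0.0257 0 -0.0097 0 0 0
next cmd [-87.45, 10.0, 41.47, 36.0]
meas [-94.6, 10.6, 30.8, 36.1] F [-3.7, 1.9, 1.0] t 11.95
-0.0052 0 -0.0016 0 0 0;-0.0104 0 -0.0031 0 0 0;-0.0156 0 -0.0043 0 0 0;-0.0209 0 -0.0055 0 0 0;-0.028 0 -0.0067 0 0 0
next cmd [-78.12, 10.0, 52.41, 36.0]
```

>>> servo_tool --deltas "-0.005 0 -0.0022 0 0 0;-0.01 0 -0.0042 0 0 0;-0.015 0 -0.0062 0 0 0;-0.02 0 -0.008 0 0 0;-0.0254 0 -0.0099 0 0 0"

```text
t: 12.45
tcp_pos: [0.5458, 0.0835, 0.0423]
eef_rot: [-3.139, 0.628, 2.958]
wrist_force: [-11.7, 2.3, 6.5]
width: 1.004
```

```bash
python3 chk.py d4
```

```text
[-87.6, 10.6, 42.3, 36.0] [-11.7, 2.3, 6.5]
side [[234.0, 204.0], [227.0, 214.0], [200.0, 220.0], [231.0, 202.0]]
scene [[222.0, 162.0], [253.0, 175.0], [269.0, 210.0], [237.0, 199.0]]
```

>>> servo_tool --deltas "-0.003 0 -0.0034 0 0 0;-0.008 0 -0.0049 0 0 0;-0.0132 0 -0.0061 0 0 0;-0.0185 0 -0.0073 0 0 0;-0.0256 0 -0.0085 0 0 0"

```text
t: 13.05
tcp_pos: [0.5539, 0.0818, 0.0531]
eef_rot: [-3.138, 0.629, 2.958]
wrist_force: [-4.9, 0.8, 3.0]
width: 0.999
```

```bash
python3 chk.py d5;python3 - <<'E'
from arc import *
loc=lambda x,y,z:O+(x*ex+y*ey+z*ez)/1e3
for th in(36,40,44,50,55,60,65,70):
  t=np.radians(th);x=-3-14*np.sin(t);N=(x-110*np.cos(t)+14*np.sin(t),110*np.sin(t)+14*np.cos(t))
  print(th,[project(n,loc(N[0],y,N[1]))[0].round(0).tolist() for n in("side","scene") for y in(80,-80)])
E
```

```text
[-79.4, 10.4, 53.1, 36.0] [-4.9, 0.8, 3.0]
side [[192.0, 245.0], [192.0, 248.0], [181.0, 260.0], [170.0, 260.0], [186.0, 244.0]]
scene [[225.0, 158.0], [250.0, 172.0], [268.0, 210.0], [240.0, 195.0]]
36 [[222.0, 212.0], [273.0, 184.0], [222.0, 162.0], [237.0, 201.0]]
40 [[221.0, 209.0], [272.0, 181.0], [224.0, 160.0], [239.0, 199.0]]
44 [[219.0, 206.0], [270.0, 179.0], [226.0, 158.0], [241.0, 197.0]]
50 [[216.0, 202.0], [268.0, 175.0], [229.0, 156.0], [244.0, 194.0]]
55 [[214.0, 199.0], [265.0, 172.0], [231.0, 154.0], [247.0, 192.0]]
60 [[211.0, 196.0], [263.0, 170.0], [234.0, 152.0], [250.0, 190.0]]
65 [[209.0, 193.0], [260.0, 167.0], [237.0, 151.0], [254.0, 188.0]]
70 [[206.0, 190.0], [258.0, 165.0], [240.0, 149.0], [257.0, 187.0]]
```

```bash
python3 - <<'E'
from arc import *
c=(-79.6,10,52.9,36);print(tcp(43,36,5,-.7))
L=[(45,36,5,-.7),(47,35,5.5,-.7),(49,34,6,-.7),(51,33,6.5,-.7),(53,32,7,-.7)]
go(c,L)
L2=[(55,31,7.5,-.7),(57,30,8,-.7),(59,29,8.5,-.7),(61,28,9,-.7),(63,27,9.5,-.7)]
go(tcp(*L[-1]),L2)
L3=[(65,25,10,-.7),(67,23,11,-.7),(69,21,12,-.7),(71,19,13,-.7),(73,17,14,-.7)]
go(tcp(*L2[-1]),L3)
E
```

```text
(np.float64(-79.946709148542), 10.0, np.float64(50.71858409291951), 36)
meas [-79.0, 10.4, 53.7, 36.1] F [-5.3, 1.3, 3.7] t 13.15
-0.004 0 0.002 0 0 0;-0.01 0 0.0018 0 0.0056 0;-0.0161 0 0.0018 0 0.0111 0;-0.0222 0 0.0021 0 0.0167 0;-0.0282 0 0.0027 0 0.0222 0
next cmd [-67.4, 10.0, 60.12, 32.0]
meas [-79.0, 10.4, 53.7, 36.1] F [-5.3, 1.3, 3.7] t 13.15
-0.0061 0 0.0004 0 0.0056 0;-0.0121 0 0.0011 0 0.0111 0;-0.0182 0 0.002 0 0.0167 0;-0.0242 0 0.0032 0 0.0222 0;-0.0302 0 0.0046 0 0.0278 0
next cmd [-53.38, 10.0, 66.14, 27.0]
meas [-79.0, 10.4, 53.7, 36.1] F [-5.3, 1.3, 3.7] t 13.15
-0.0048 0 0.0008 0 0.0111 0;-0.0095 0 0.0027 0 0.0222 0;-0.0141 0 0.0049 0 0.0333 0;-0.0186 0 0.0072 0 0.0444 0;-0.0229 0 0.0097 0 0.0556 0
next cmd [-40.96, 10.0, 67.02, 17.0]
```

>>> servo_tool --deltas "-0.005 0 0 0 0 0;-0.01 0 0 0 0.0056 0;-0.0161 0 0.0005 0 0.0111 0;-0.0222 0 0.001 0 0.0167 0;-0.0282 0 0.0017 0 0.0222 0"

```text
t: 13.65
tcp_pos: [0.567, 0.08, 0.0646]
eef_rot: [-3.141, 0.563, 2.957]
wrist_force: [-14.5, 1.3, 17.2]
width: 1.005
```

```bash
python3 chk.py d6
```

```text
[-66.2, 11.1, 64.6, 32.3] [-14.5, 1.3, 17.2]
side [[192.0, 246.0], [181.0, 260.0], [171.0, 260.0], [185.0, 245.0]]
scene [[230.0, 154.0], [245.0, 169.0], [251.0, 188.0], [247.0, 191.0]]
```

```bash
python3 - <<'E'
from arc import *
print(np.round(tcp(54,32.3,0,0),1),np.round(tcp(54,32.3,5,0),1),np.round(tcp(55,32.3,2,0),1))
cm=(-67.2,10,60.7,32)  # commanded est
s,p=2,0
L=[(55,32,s,p),(56.5,31,s,p),(58,30,s,p),(60,29,s,p),(62,28,s,p)]
go(cm,L)
E
```

```text
[-68.9  10.   67.5  32.3] [-66.2  10.   63.2  32.3] [-66.3  10.   66.8  32.3]
meas [-65.6, 11.0, 64.5, 32.3] F [-11.6, 2.2, 12.7] t 13.75
-0.0077 0 -0.0094 0 0 0;-0.0121 0 -0.0098 0 0.0056 0;-0.0166 0 -0.01 0 0.0111 0;-0.0229 0 -0.0099 0 0.0167 0;-0.0292 0 -0.0095 0 0.0222 0
next cmd [-57.32, 10.0, 72.46, 28.0]
```

>>> servo_tool --deltas "-0.005 0 -0.007 0 0 0;-0.0105 0 -0.0078 0 0.0056 0;-0.0155 0 -0.008 0 0.0111 0;-0.022 0 -0.0079 0 0.0167 0;-0.0285 0 -0.0075 0 0.0222 0"

```text
t: 14.25
tcp_pos: [0.5758, 0.0776, 0.0714]
eef_rot: [-3.139, 0.488, 2.957]
wrist_force: [-4.1, 0.6, 4.8]
width: 1.004
```

```bash
python3 chk.py d7
```

```text
[-57.1, 10.3, 71.4, 27.9] [-4.1, 0.6, 4.8]
side [[192.0, 246.0], [182.0, 260.0], [170.0, 260.0], [185.0, 244.0]]
scene [[271.0, 108.0], [268.0, 113.0], [260.0, 114.0], [254.0, 111.0], [253.0, 105.0], [269.0, 103.0]]
```

```bash
python3 - <<'E'
from arc import *
cm=(-57.5,10,71.4,28)
print(np.round(tcp(62,28,3,0),1))
s,p=3,0
L=[(63.5,26.5,s,p),(65,25,s,p),(67,23,s,p),(69,21,s,p),(71,19,s,p)]
go(cm,L)
L2=[(73,17,s,p),(75,15,s,p),(77,13,s,p),(79,11,s,p),(81,9,s,p)]
go(tcp(*L[-1]),L2)
L3=[(83,7,s,p),(85,5,s,p),(87,3,s,p),(89,1,s,p),(91,0,s,p)]
go(tcp(*L2[-1]),L3)
E
```

```text
[-56.9  10.   71.6  28. ]
meas [-56.7, 10.1, 71.5, 28.0] F [-2.3, 0.7, 3.6] t 14.35
-0.0053 0 0.0001 0 0.0083 0;-0.0093 0 0.0001 0 0.0167 0;-0.0146 0 0.0002 0 0.0278 0;-0.02 0 0.0006 0 0.0389 0;-0.0253 0 0.0012 0 0.05 0
next cmd [-46.05, 10.0, 76.83, 19.0]
meas [-56.7, 10.1, 71.5, 28.0] F [-2.3, 0.7, 3.6] t 14.35
-0.0054 0 0 0 0.0111 0;-0.0108 0 0 0 0.0222 0;-0.0163 0 0.0004 0 0.0333 0;-0.0218 0 0.001 0 0.0444 0;-0.0273 0 0.0017 0 0.0556 0
next cmd [-32.88, 10.0, 80.44, 9.0]
meas [-56.7, 10.1, 71.5, 28.0] F [-2.3, 0.7, 3.6] t 14.35
-0.0056 0 0 0 0.0111 0;-0.0112 0 0.0002 0 0.0222 0;-0.0168 0 0.0006 0 0.0333 0;-0.0224 0 0.0013 0 0.0444 0;-0.029 0 0.0026 0 0.05 0
next cmd [-18.38, 10.0, 81.43, 0.0]
```

>>> servo_tool --deltas "-0.005 0 0.0001 0 0.0083 0;-0.0093 0 0.0001 0 0.0167 0;-0.0146 0 0.0002 0 0.0278 0;-0.02 0 0.0006 0 0.0389 0;-0.0253 0 0.0022 0 0.05 0"

```text
t: 14.85
tcp_pos: [0.5868, 0.0755, 0.0758]
eef_rot: [-3.138, 0.33, 2.957]
wrist_force: [-2.3, 0.6, 4.9]
width: 0.996
```

```bash
python3 plan.py "0 0 0 0"|head -1
```

```text
t 14.85 meas [-45.8, 10.2, 75.8, 18.9] F [-2.3, 0.6, 4.9]
```

>>> servo_tool --deltas "-0.0054 0 0.001 0 0.0111 0;-0.0108 0 0.002 0 0.0222 0;-0.0163 0 0.004 0 0.0333 0;-0.0218 0 0.006 0 0.0444 0;-0.0273 0 0.008 0 0.0556 0"

```text
t: 15.35
tcp_pos: [0.6014, 0.0728, 0.0772]
eef_rot: [-3.139, 0.157, 2.956]
wrist_force: [0.1, 0.5, 3.2]
width: 0.999
```

```bash
python3 chk.py d8; python3 - <<'E'
import cv2,numpy as np
i=cv2.imread('pics/d8.png')
E
```

```text
[-31.0, 10.3, 77.2, 9.0] [0.1, 0.5, 3.2]
side [[240.0, 167.0], [238.0, 173.0], [217.0, 184.0], [218.0, 176.0]]
scene [[269.0, 103.0], [269.0, 112.0], [265.0, 114.0], [257.0, 112.0], [256.0, 105.0]]
```

>>> servo_tool --deltas "-0.0056 0 0.001 0 0.0111 0;-0.0112 0 0.002 0 0.0222 0;-0.0168 0 0.004 0 0.0333 0;-0.0224 0 0.006 0 0.0444 0;-0.029 0 0.008 0 0.05 0"

```text
t: 15.95
tcp_pos: [0.6148, 0.0698, 0.0732]
eef_rot: [-3.138, -0.003, 2.956]
wrist_force: [0.1, -0.3, -0.3]
width: 1.0
```

```bash
python3 chk.py d9;  python3 - <<'E'
from arc import *
loc=lambda x,y,z:O+(x*ex+y*ey+z*ez)/1e3
for th in(70,80,85,90,98):
  t=np.radians(th);x=-3-14*np.sin(t);
  print(th,[project(n,loc(x-110*np.cos(t)+k*np.sin(t),y,110*np.sin(t)+k*np.cos(t)))[0].round(0).tolist() for n in("side","scene") for y in(80,-80) for k in (9,14)])
E
```

```text
[-17.3, 9.8, 73.2, -0.2] [0.1, -0.3, -0.3]
side [[192.0, 245.0], [181.0, 260.0], [170.0, 260.0], [185.0, 244.0]]
scene [[197.0, 137.0], [201.0, 136.0], [209.0, 145.0], [205.0, 145.0]]
70 [[208.0, 192.0], [206.0, 190.0], [259.0, 166.0], [258.0, 165.0], [239.0, 150.0], [240.0, 149.0], [255.0, 188.0], [257.0, 187.0]]
80 [[202.0, 187.0], [201.0, 186.0], [254.0, 163.0], [252.0, 162.0], [245.0, 148.0], [247.0, 147.0], [263.0, 185.0], [265.0, 185.0]]
85 [[199.0, 186.0], [198.0, 185.0], [251.0, 161.0], [250.0, 160.0], [248.0, 147.0], [250.0, 147.0], [266.0, 185.0], [268.0, 184.0]]
90 [[197.0, 184.0], [196.0, 183.0], [249.0, 160.0], [247.0, 159.0], [252.0, 147.0], [253.0, 146.0], [270.0, 184.0], [272.0, 184.0]]
98 [[193.0, 183.0], [192.0, 182.0], [244.0, 159.0], [243.0, 159.0], [257.0, 147.0], [259.0, 147.0], [276.0, 184.0], [278.0, 183.0]]
```

>>> servo_tool --deltas "-0.003 0 0 0 0 0;-0.006 0 0 0 0 0;-0.008 0 0 0 0 0;-0.008 0 0 0 0 0"

```text
t: 16.45
tcp_pos: [0.6167, 0.0699, 0.0741]
eef_rot: [-3.138, -0.006, 2.957]
wrist_force: [-7.5, 0.3, 0.9]
width: 1.003
```

>>> servo_tool --deltas "-0.003 0 0 0 0 0;-0.006 0 0 0 0 0;-0.006 0 0 0 0 0"

```text
t: 16.75
tcp_pos: [0.6169, 0.0698, 0.074]
eef_rot: [-3.137, -0.012, 2.958]
wrist_force: [-19.4, -0.2, 4.6]
width: 1.003
```

Firm contact shows the plate is pressed against the rest. Retreating straight back.

>>> servo_tool --deltas "0.005 0 0 0 0 0;0.012 0 0 0 0 0;0.02 0 0 0 0 0;0.03 0 0 0 0 0;0.05 0 0 0 0 0"

```text
t: 17.25
tcp_pos: [0.5975, 0.0735, 0.0749]
eef_rot: [-3.139, 0.001, 2.956]
wrist_force: [0.4, -1.0, -0.5]
width: 1.001
```

>>> servo_tool --deltas "0.06 0 0 0 0 0;0.12 0 -0.03 0 0 0;0.2 0 -0.1 0 0 0;0.26 0 -0.2 0 0 0;0.26 0 -0.2 0 0 0"

```text
t: 17.75
tcp_pos: [0.4694, 0.0987, 0.1809]
eef_rot: [3.141, 0.008, 2.957]
wrist_force: [1.0, 0.3, 1.5]
width: 0.997
```

```bash
python3 - <<'E'
from plan import *
out=[]
for n,(x0,y0,x1,y1) in dict(side=(140,120,280,260),scene=(190,90,330,230)).items():
    s=optics.snapshot(n)[:,:,::-1][y0:y1,x0:x1];out.append(cv2.resize(s,None,fx=2.85,fy=2.85*1.4,interpolation=cv2.INTER_CUBIC))
cv2.imwrite("pics/fin.png",np.hstack(out));o=get_obs();print(o["t"],np.round(o["tcp_pos"],3),np.round(o["wrist_force"],1))
E
```

```text
17.85 [0.47  0.098 0.178] [-0.2  0.1  0.1]
```

View pics/fin.png

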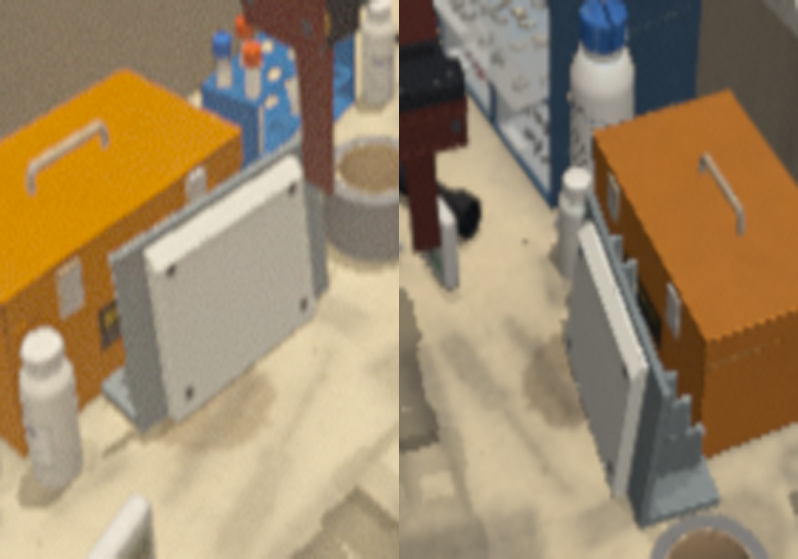

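Both halves show the plate standing on its long edge, flat against the rest and about central. The bottom corners are at (172,418) and (312,308) in the side half. Doing a numeric check before handing in.

```bash
python3 - <<'E'
from plan import *
P=cast("side",[[140+172/2.85,120+418/3.99],[140+312/2.85,120+308/3.99]],.002)
q=[[1e3*(p-O)@ex,1e3*(p-O)@ey] for p in P];print(np.round(q,1),"mid",np.mean(q,0).round(1))
E
```

```text
[[-11.6  86.2]
 [-10.7 -77.3]] mid [-11.2   4.4]
```

Lower arris is about 11 mm in front of the foot (limit 25), about 4 mm off centre and parallel to the rest. Handing in.

```bash
python3 -c "
from workcell import workorder,get_obs
print(get_obs()['t'],workorder.job_done())"
```

```text
the job is handed in; nothing more can be done
17.85 None
```

The plate is standing on its long edge, leaning flat against the rest and released. I handed the job in at 17.85 s of the 62 s allowed; no verdict is reported.

**What I did:** I slid the plate flat along the bench with both open fingertips until it stopped hard at the rest. I then tipped it up about its far edge in small, force-checked steps, pressed it lightly against the rest, and backed the arm clear.

**Last checks:**
- **Position:** in the final side view the lower arris is about 11 mm in front of the foot (limit 25 mm), the plate is about 4 mm off centre, and it is parallel to the rest to about 0.01 rad.
- **Release:** the wrist force was near zero with the arm well away.
- **Other items:** bottle_a is upright, and the timer and tape roll look undisturbed where the final crop shows them. bottle_b is outside that crop. It looked normal when I last saw it during the slide, and no move went near it.

**What went wrong or disagreed:**
- **First push:** it passed over the plate without moving it, because the open fingertips sit about 25 mm behind the tool point. I probed the bench to find the true height and repeated the push.
- **Force during tipping:** the wrist force reached about 56 N at around 27° (limit 120 N), because I was commanding too far forward. I backed off and carried on.
- **Flushness:** the pictures put the far edge 3–8 mm short of the rest (limit 6 mm). I relied on the hard stop under 22 N instead, so that step is inferred from force rather than measured.

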